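# Make up two cooking kits

### The arm

A 6-joint arm with a two-finger parallel gripper is mounted at the origin on a cart in front of the work surface, level with it; the furniture and walls round the work are solid. World frame = base frame: x ahead of the robot, y to its left, z up, the work surface at z = 0. Lengths are in m, angles in rad, forces in N, time in s.
With the tool pointing down it reaches from about 0.375 to 0.9 m from the base axis. Payload 3.1 kg.
Tool frame: the origin (TCP) lies between the finger pads; the fingertips stand 22 mm ahead of it and the grasp point (between the pads) lies 3 mm ahead of it; z points along the fingers, y is the line along which they close (so a half turn about z gives the same grasp; the last joint's range is limited). The gripper opens to 87 mm and grips with 3 to 60 N. Pads are 19 mm wide; open, the fingers measure 117 mm over their backs; the gripper's body (75 mm by 190 mm) begins 51 mm behind the grasp point.
Start: joints at [-1.381, 0.527, 1.433, -0, 1.181, -0.178], TCP at [0.225, -0.583, 0.245] pointing down, gripper open.
Joint ranges: [-3.08, 3.08], [-0.75, 2.2], [0.22, 2.44], [-1.43, 4.57], [0, 2.65], [-2.85, 2.85]. Speed limits (rad/s): [2.79, 2.79, 3.14, 3.14, 3.14, 3.14].

### API

Orientations are given as a unit quaternion [x, y, z, w].
In Python, from rig import robot gives the robot as it stands.
- The arm moves only by the tool move_arm, never from a script. Its argument "series" is text: rows parted by semicolons, each of 6 numbers parted by spaces: the shift along the tool's x, y, z in mm, then the turn, a rotation vector about the tool's x, y, z in degrees. In form: dx dy dz ax ay az; .... A call has 1 to 8 rows; each row is the pose to reach, as a shift and turn from the pose commanded when the call began, along the tool's axes at that moment; what a row does not reach only later rows make up. A row lasts 1/12 s, in which the tool goes at most 41.7 mm and 7.16 degrees, less where a joint would pass 70% of its speed; a pose out of reach is approached as far as the arm can. A call with a gripper value outside its range is refused whole. "jaw" is the opening, from 0 (shut) to 1 (fully open), set as the call begins (left out, the last holds). The fingers move at their own pace and stop on an object; "newtons" is the grip in N (left out, the last holds). Time passes only in rows, so rows that repeat a pose let the fingers close. It gives the time, the measured TCP pose, the force, the opening and the grip force at its end, in the units of the state.
- robot.get_obs(): the state, without advancing time (a new reading comes with each control period).
- robot.camera(name): name is "scene" or "side" or "wrist"; returns a dict with "img" (400x640x3 uint8, red, green, blue), "mtx" (3x3 intrinsics, pixels), "distortion" ([k1, k2, p1, p2, k3] as OpenCV has them; the pictures are not rectified), "world_to_cam" (4x4, takes a point from world to camera coordinates). Camera axes: x right, y down, z forward; pixel columns grow to the right and rows downward; lengths in m; the calibration is good to about 2 mm. A picture is of the moment at which its call begins. There is no depth.
- robot.hand_in(): hands the job in; it is judged then, once.
Trained networks look in a picture, given as the dict that the camera call returned (one of the last four; its "shot" number tells which), for a name from the list of things; names that differ only in an ending like _2 or _b are one class to them, and where a whole thing is asked for, a point or a joint stands for the part that bears it (a point fixed in the world has none). Each returns a list of dicts, best first, with "p" (0 to 1); they miss things now and then, are a little off and sometimes report something else, mostly with a low value. They report only what shows in the picture. A call takes as long as a camera call. They do not tell look-alikes from the thing itself.
- robot.search_frame(picture, thing): "xyz" ([x, y, z] in m, in world coordinates, good to about 4 mm: the middle of the surface that is visible of it).
- robot.tip_of(picture, thing): "xyz" ([x, y, z] in m, in world coordinates, good to about 4 mm: a listed point, or the origin of a listed thing).
The state is a dict: "time": time; "q": joint angles; "joint_velocities": joint speeds; "joint_torque": joint torques, N m; "position": TCP position; "tool_rot": TCP orientation; "ft_force": force on the tool from outside, world axes, zero at the start; "moment": the same for the moment, N m; "grip_width": finger opening in m; "grip_force": force on a finger pad.
Only numpy, scipy, OpenCV 4.12 (cv2) and the standard library are available. Lean on these libraries where they do the work, as an engineer would, in place of code of your own. Each camera call takes 0.05 s, during which the arm holds its last target. There are 200 camera calls.

### The job

Make up two kits from the row of stock on the open worktop. Into the three-compartment tray put the flat sardine tin, lying flat and lengthwise in the long compartment, and the lemon half (cut face up) and the salt shaker (upright), one in each of the two small compartments; into the two-compartment tray put the small red tomato tin and the green-lidded spice jar, both upright, one in each compartment (either of the two may take either small compartment). Leave the round flat tin and the tape roll where they are.

Things in the scene. Friction and masses are not known exactly. Their poses are not given: they have to be found in the camera images.
- tray3: Light wooden tray, three compartments in a row along y, fixed, 92 (x) x 304 (y) mm, left or right of tray2. Origin: centre of its underside; z up. Floor 5 mm thick; rim and dividers 6 mm thick, 14 mm high. Compartments 80 mm wide, centred at x = 0: the long one 124 mm in y, centre y = -87 mm (right-hand end, seen from the robot); two small ones 78 mm in y, centres y = +20 and +104 mm.
- tray2: Light wooden kit tray with two equal compartments in a row along its y axis, fixed to the worktop, 92 (x) x 174 (y) mm. Origin: centre of its underside; z up. Floor 5 mm thick; outer rim and divider 6 mm thick, their tops 14 mm above the worktop. Compartments 80 (x) x 78 (y) mm, centres at x = 0, y = -42 mm and y = +42 mm.
- sardine_tin_mid (a point): Centre (half-way up) of the flat oblong sardine tin with rounded ends, 63 (its x) x 105 (its y) x 25 (z, high) mm, lying flat; it stands with the rest of the stock, in any order, in the row on the open worktop between the trays and the bread bin, its long axis roughly along world y. Grasp it across its 63 mm width. (A similar tin far back by the wall at the right is furniture.)
- lemon_half_mid (a point): Centre (half-way up) of half a lemon, 60 mm across and 31 mm high, lying with the yellow cut face up and the rounded rind below; widest at the top; z up; it stands with the rest of the stock, in any order, in the row on the open worktop between the trays and the bread bin.
- salt_shaker_mid (a point): Centre (half-way up) of the salt shaker, clear body with a light grey domed top, round, 44 mm across (34 mm at the top), 90 mm high, z up; it stands with the rest of the stock, in any order, in the row on the open worktop between the trays and the bread bin.
- tomato_tin_mid (a point): Centre (half-way up) of the small red cylindrical tin, 57 mm across, 72 mm high, z up; it stands with the rest of the stock, in any order, in the row on the open worktop between the trays and the bread bin. (A similar red tin far back by the wall is furniture.)
- spice_jar_mid (a point): Centre (half-way up) of the round spice jar with a green lid, 46 mm across, 106 mm high, z up; it stands with the rest of the stock, in any order, in the row on the open worktop between the trays and the bread bin.
- tuna_tin_mid (a point): Centre (half-way up) of the round flat tin, 87 mm across, 40 mm high, z up; it stands with the rest of the stock, in any order, in the row on the open worktop between the trays and the bread bin, is not wanted in either kit and stays where it is.
- tape_roll: Roll of beige tape lying flat, 96 mm across, 25 mm high, beside the bread bin, behind the row; bystander. Origin: centre of its underside. Wall cabinets hang over it: fronts at world x = 0.63 m, undersides 0.64 m above the worktop; keep lifts there low.
There are look-alikes about, which are no part of the job. What is shaped like the part that bears sardine_tin_mid but orange is not meant. Leave any pink look-alike of the part that bears lemon_half_mid alone.

How it is judged:
At the end, for the whole second after the job is handed in: All five things stand on the floors of their compartments (height within 4 mm), upright (0.1 rad; lemon 0.35), centres within 19 mm of the compartment's in x and y (sardine tin 12 mm, turned under 0.25 rad), at rest; round flat tin and tape roll moved under 25 mm (x of sardine_tin_mid in the frame of tray3 between -0.012 and 0.012 m and y of sardine_tin_mid in the frame of tray3 between -0.099 and -0.075 m and z of sardine_tin_mid in the frame of tray3 between 0.0135 and 0.0215 m and angle between sardine_tin_mid's own z axis and vertical below 0.1 rad and angle between the y axis of sardine_tin_mid and the y axis of tray3, either way round below 0.25 rad and (((x of lemon_half_mid in the frame of tray3 between -0.019 and 0.019 m and y of lemon_half_mid in the frame of tray3 between 0.001 and 0.039 m and z of lemon_half_mid in the frame of tray3 between 0.0165 and 0.0245 m and angle between lemon_half_mid's own z axis and vertical below 0.35 rad) and (x of salt_shaker_mid in the frame of tray3 between -0.019 and 0.019 m and y of salt_shaker_mid in the frame of tray3 between 0.085 and 0.123 m and z of salt_shaker_mid in the frame of tray3 between 0.046 and 0.054 m and angle between salt_shaker_mid's own z axis and vertical below 0.1 rad)) or ((x of lemon_half_mid in the frame of tray3 between -0.019 and 0.019 m and y of lemon_half_mid in the frame of tray3 between 0.085 and 0.123 m and z of lemon_half_mid in the frame of tray3 between 0.0165 and 0.0245 m and angle between lemon_half_mid's own z axis and vertical below 0.35 rad) and (x of salt_shaker_mid in the frame of tray3 between -0.019 and 0.019 m and y of salt_shaker_mid in the frame of tray3 between 0.001 and 0.039 m and z of salt_shaker_mid in the frame of tray3 between 0.046 and 0.054 m and angle between salt_shaker_mid's own z axis and vertical below 0.1 rad))) and (((x of tomato_tin_mid in the frame of tray2 between -0.019 and 0.019 m and y of tomato_tin_mid in the frame of tray2 between -0.061 and -0.023 m and z of tomato_tin_mid in the frame of tray2 between 0.037 and 0.045 m and angle between tomato_tin_mid's own z axis and vertical below 0.1 rad) and (x of spice_jar_mid in the frame of tray2 between -0.019 and 0.019 m and y of spice_jar_mid in the frame of tray2 between 0.023 and 0.061 m and z of spice_jar_mid in the frame of tray2 between 0.054 and 0.062 m and angle between spice_jar_mid's own z axis and vertical below 0.1 rad)) or ((x of tomato_tin_mid in the frame of tray2 between -0.019 and 0.019 m and y of tomato_tin_mid in the frame of tray2 between 0.023 and 0.061 m and z of tomato_tin_mid in the frame of tray2 between 0.037 and 0.045 m and angle between tomato_tin_mid's own z axis and vertical below 0.1 rad) and (x of spice_jar_mid in the frame of tray2 between -0.019 and 0.019 m and y of spice_jar_mid in the frame of tray2 between -0.061 and -0.023 m and z of spice_jar_mid in the frame of tray2 between 0.054 and 0.062 m and angle between spice_jar_mid's own z axis and vertical below 0.1 rad))) and linear speed of each of sardine_tin, lemon_half, salt_shaker, tomato_tin, spice_jar below 0.02 m/s and distance of each of tuna_tin_mid, tape_roll from where it was at the start of the episode below 0.025 m); the robot touches nothing.
It fails at once if the round flat tin or the tape roll is moved by more than 25 mm (distance of any of tuna_tin_mid, tape_roll from where it was at the start of the episode above 0.025 m).
It also fails if it takes over 120 s, if anything falls off the work surface, if the arm or the gripper's body presses on something with over 40 N, if the wrist force passes 120 N, or if a joint passes its speed limit or range.

## Working session

There is one attempt and no reset: what is moved stays moved. The work goes in short steps, Python scripts to look and compute and a tool call to move; the robot and the scene stay as the last step left them, time stands still between calls to the robot, and variables do not carry over. Pictures are saved under pics/ and viewed, at most 14 in all, crops included, and the job is handed in when it is done.

Besides the shell and the picture viewer there is one more tool, called after "Request:" as name(argument=value, ...) on one line, values as JSON. move_arm: Moves the arm, as the interface text tells. Its arguments: {"type":"object","properties":{"series":{"type":"string"},"jaw":{"type":"number"},"newtons":{"type":"number"}},"required":["series"]}

```bash
mkdir -p pics; cat > h.py <<'E'
import numpy as np, cv2
from rig import robot
from scipy.spatial.transform import Rotation as R
def save(c,n): cv2.imwrite(f'pics/{n}.png',c['img'][:,:,::-1])
def px(c,p):
    W=c['world_to_cam']; r=cv2.Rodrigues(np.array(W)[:3,:3])[0]
    return cv2.projectPoints(np.array([p],float),r,np.array(W)[:3,3],np.array(c['mtx']),np.array(c['distortion']))[0].ravel().round(0)
def ray(c,uv,z):
    W=np.array(c['world_to_cam']); n=cv2.undistortPoints(np.array([[uv]],float),np.array(c['mtx']),np.array(c['distortion'])).ravel()
    d=W[:3,:3].T@np.array([n[0],n[1],1]); o=-W[:3,:3].T@W[:3,3]
    return (o+d*(z-o[2])/d[2]).round(4)
E
python3 - <<'E'
from h import *
o=robot.get_obs(); print(o['position'],o['tool_rot'],o['time'])
print(R.from_quat(o['tool_rot']).as_matrix().round(3))
T=['tray3','tray2','sardine_tin_mid','lemon_half_mid','salt_shaker_mid','tomato_tin_mid','spice_jar_mid','tuna_tin_mid','tape_roll']
for n in ['scene','side']:
    c=robot.camera(n); save(c,n+'0'); W=np.array(c['world_to_cam']); print(n,(-W[:3,:3].T@W[:3,3]).round(2))
    for t in T:
        for r in robot.tip_of(c,t)[:3]: print(t,np.round(r['xyz'],3),round(r['p'],2),px(c,r['xyz']))
E
```

```text
[ 0.22464155 -0.58249697  0.24358605] [ 9.83134776e-01  1.82879407e-01  4.81929912e-06 -1.06507705e-03] 0.0
[[ 0.933  0.36  -0.   ]
 [ 0.36  -0.933  0.002]
 [ 0.    -0.002 -1.   ]]
scene [0.02 0.64 0.85]
tray3 [0.44  0.152 0.001] 0.83 [326. 276.]
tray3 [ 0.437 -0.166 -0.   ] 0.66 [393. 215.]
tray2 [0.44  0.152 0.001] 0.83 [326. 276.]
tray2 [ 0.437 -0.166 -0.   ] 0.66 [393. 215.]
sardine_tin_mid [0.448 0.388 0.01 ] 0.83 [258. 334.]
sardine_tin_mid [0.588 0.075 0.012] 0.71 [305. 231.]
lemon_half_mid [ 0.495 -0.377  0.016] 0.58 [413. 172.]
lemon_half_mid [ 0.579 -0.194  0.017] 0.5 [362. 187.]
lemon_half_mid [ 0.588 -0.314  0.044] 0.37 [381. 164.]
salt_shaker_mid [0.589 0.073 0.014] 0.58 [306. 230.]
salt_shaker_mid [ 0.586 -0.314  0.047] 0.48 [382. 163.]
salt_shaker_mid [ 0.586 -0.055  0.049] 0.25 [334. 200.]
tomato_tin_mid [0.571 0.333 0.038] 0.7 [240. 283.]
spice_jar_mid [ 0.582 -0.055  0.053] 0.69 [335. 200.]
tuna_tin_mid [0.577 0.185 0.023] 0.96 [281. 252.]
tape_roll [ 0.738 -0.247 -0.001] 0.58 [336. 166.]
side [ 0.35 -1.07  0.6 ]
tray3 [0.441 0.149 0.002] 0.81 [255. 201.]
tray3 [ 0.585 -0.192  0.015] 0.35 [325. 251.]
tray2 [0.441 0.149 0.002] 0.81 [255. 201.]
tray2 [ 0.585 -0.192  0.015] 0.35 [325. 251.]
sardine_tin_mid [0.448 0.391 0.012] 0.61 [251. 169.]
sardine_tin_mid [0.592 0.071 0.014] 0.44 [307. 205.]
lemon_half_mid [ 0.486 -0.376  0.017] 0.93 [300. 302.]
lemon_half_mid [ 0.582 -0.193  0.012] 0.54 [324. 252.]
salt_shaker_mid [ 0.588 -0.316  0.04 ] 0.79 [340. 271.]
tomato_tin_mid [0.572 0.329 0.039] 0.55 [287. 167.]
spice_jar_mid [ 0.584 -0.054  0.05 ] 0.57 [314. 214.]
tuna_tin_mid [0.579 0.183 0.02 ] 0.82 [296. 188.]
tuna_tin_mid [0.591 0.07  0.013] 0.54 [307. 206.]
tape_roll [ 0.736 -0.242 -0.004] 0.83 [388. 263.]
```

View pics/scene0.png

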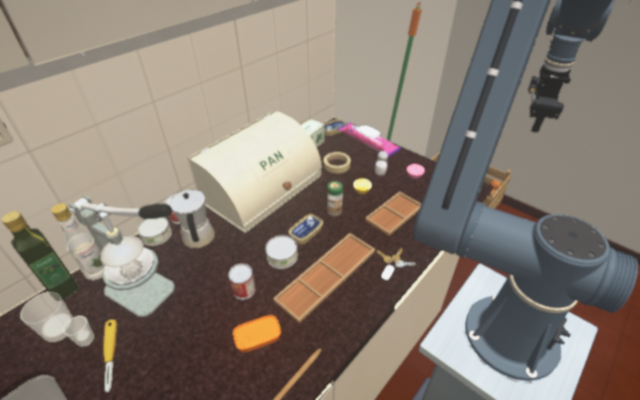

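View pics/side0.png

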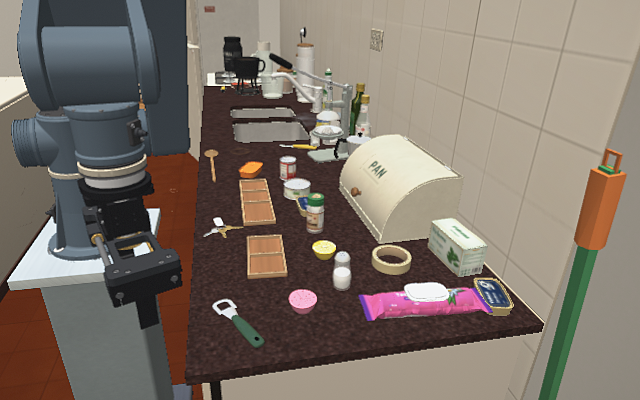

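The scene picture shows tray3 centred near px (326,276) and tray2 near (393,215). The row, from the right, is shaker (382,163), lemon (362,187), spice jar (335,200), sardine tin (305,230), tuna tin (281,252) and tomato tin (240,283). The orange tin at (257,334) and the pink lemon at (415,170) are decoys. The network positions agree with this. Next I move in for wrist views.

Request:
move_arm(series="33 -21 -5 0 0 -6; 66 -43 -10 0 0 -12; 99 -64 -15 0 0 -18; 132 -86 -20 0 0 -24; 165 -107 -25 0 0 -30; 198 -129 -30 0 0 -36; 231 -150 -35 0 0 -42; 264 -172 -40 0 0 -48", jaw=1, newtons=15)

```text
time: 1.67
position: [0.4101, -0.3262, 0.285]
tool_rot: [0.822, 0.569, 0.0, 0.0]
ft_force: [0.4, -0.4, -0.7]
grip_width: 0.0873
grip_force: 0.0
```

Request:
move_arm(series="40 0 -10 0 0 -5; 80 0 -20 0 0 -10; 120 0 -30 0 0 -16; 160 0 -40 0 0 -20.9; 160 0 -40 0 0 -20.9; 160 0 -40 0 0 -20.9")

```text
time: 2.17
position: [0.4672, -0.1764, 0.3254]
tool_rot: [0.706, 0.708, 0.0, 0.001]
ft_force: [-0.2, -0.3, -0.8]
grip_width: 0.0869
grip_force: 0.0
```

```bash
python3 - <<'E'
from h import *
o=robot.get_obs(); print(o['position'],o['time'],R.from_quat(o['tool_rot']).as_matrix().round(3))
c=robot.camera('wrist'); save(c,'w1'); W=np.array(c['world_to_cam']); print((-W[:3,:3].T@W[:3,3]).round(3),W[2,:3].round(2))
for t in ['tray2','lemon_half_mid','salt_shaker_mid','spice_jar_mid']:
    for r in robot.tip_of(c,t)[:2]: print(t,np.round(r['xyz'],3),round(r['p'],2),px(c,r['xyz']))
c=robot.camera('side')
for p in [(380,240),(342,188)]: print(ray(c,p,0))
c=robot.camera('scene')
for p in [(237,222),(320,180)]: print(ray(c,p,0))
E
```

```text
[ 0.46718127 -0.17644827  0.32541758] 2.1667 [[-0.004  1.     0.002]
 [ 1.     0.004 -0.001]
 [-0.001  0.002 -1.   ]]
[ 0.467 -0.097  0.467] [ 0.   -0.29 -0.96]
tray2 [ 0.434 -0.162 -0.   ] 0.62 [295. 148.]
lemon_half_mid [ 0.58  -0.19   0.019] 0.82 [405. 171.]
lemon_half_mid [ 0.489 -0.376  0.018] 0.46 [334. 293.]
salt_shaker_mid [ 0.589 -0.316  0.041] 0.95 [408. 264.]
spice_jar_mid [ 0.582 -0.054  0.053] 0.72 [422.  59.]
[ 0.7508 -0.1406  0.    ]
[0.7415 0.2061 0.    ]
[0.782  0.1778 0.    ]
[ 0.7252 -0.1463 -0.    ]
```

View pics/w1.png

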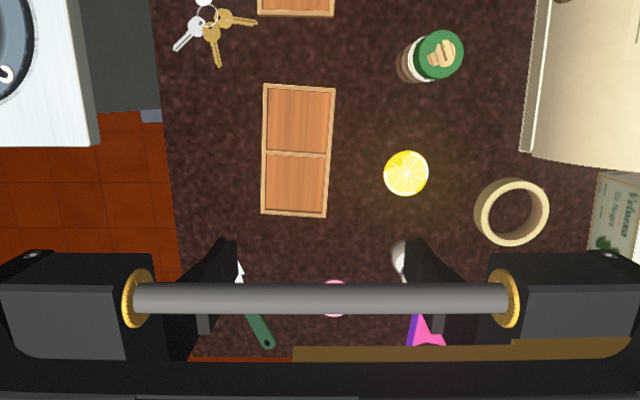

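The wrist view shows tray2 with corners at about (264,84), (335,88), (326,217) and (261,213). The lemon is at (406,173), the spice jar lid at (438,55) and the end of tray3 at (258,14)–(333,16). I compute poses from these and go for the lemon.

```bash
python3 - <<'E'
from h import *
c=robot.camera('wrist')
P=[ray(c,p,.014) for p in [(264,84),(335,88),(326,217),(261,213)]]
for p in P: print(p)
m=np.mean(P,0); print('tray2',m, np.degrees(np.arctan2(*(P[0]+P[1]-P[2]-P[3])[[0,1]])))
print('t3 end',ray(c,(258,14),.014),ray(c,(333,16),.014))
hsv=cv2.cvtColor(c['img'],cv2.COLOR_RGB2HSV)
def blob(lo,hi,box,z,n):
    x0,y0,x1,y1=box; k=cv2.inRange(hsv[y0:y1,x0:x1],lo,hi); q=cv2.findNonZero(k)
    (u,v),r=cv2.minEnclosingCircle(max(cv2.findContours(k,0,2)[0],key=cv2.contourArea)); a,b=u+x0,v+y0
    print(n,ray(c,(a,b),z),a,b,r, ray(c,(a+r,b),z)-ray(c,(a-r,b),z))
blob((20,100,120),(35,255,255),(370,130,450,210),.031,'lemon')
blob((50,80,30),(85,255,255),(380,10,480,100),.100,'spice')
E
```

```text
[ 0.3955 -0.0822  0.014 ]
[ 0.4846 -0.0874  0.014 ]
[ 0.4735 -0.2591  0.014 ]
[ 0.3829 -0.2529  0.014 ]
tray2 [ 0.434125 -0.1704    0.014   ] 3.9595431946369186
t3 end [ 0.3919 -0.0022  0.014 ] [ 0.4815 -0.0049  0.014 ]
lemon [ 0.5788 -0.1895  0.031 ] 407.7089538574219 170.29104614257812 24.00798225402832 [ 6.24e-02 -1.00e-04  0.00e+00]
spice [ 0.5849 -0.0539  0.1   ] 439.6658020019531 50.25129699707031 26.803525924682617 [0.0537 0.0003 0.    ]
```

Request:
move_arm(series="-5 40 8; -10 79 20")

```text
invalid input at $.series[0]: expected 6 numbers
```

Request:
move_arm(series="-5 40 8 0 0 0; -10 79 20 0 0 0; -14 112 45 0 0 0; -14 112 85 0 0 0; -14 112 125 0 0 0; -14 112 165 0 0 0; -14 112 205 0 0 0; -14 112 240 0 0 0")

```text
time: 3.23
position: [0.5775, -0.1927, 0.0818]
tool_rot: [0.708, 0.706, -0.0, -0.001]
ft_force: [-0.0, -0.5, 0.8]
grip_width: 0.0874
grip_force: 0.0
```

Request:
move_arm(series="0 0 25 0 0 0; 0 0 50 0 0 0; 0 0 52 0 0 0; 0 0 52 0 0 0")

```text
time: 3.57
position: [0.5771, -0.1924, 0.0308]
tool_rot: [0.708, 0.707, -0.001, -0.002]
ft_force: [0.6, -0.7, 0.4]
grip_width: 0.0869
grip_force: 0.0
```

Request:
move_arm(series="2 1 -1 0 0 0; 2 1 -1 0 0 0; 2 1 -1 0 0 0; 2 1 -1 0 0 0; 2 1 -1 0 0 0; 2 1 -1 0 0 0; 2 1 -1 0 0 0; 2 1 -1 0 0 0", jaw=0, newtons=15)

```text
time: 4.23
position: [0.5798, -0.1906, 0.0344]
tool_rot: [0.707, 0.707, 0.0, 0.001]
ft_force: [-1.0, 0.5, 5.5]
grip_width: 0.0562
grip_force: 15.0
```

Request:
move_arm(series="0 0 -30 0 0 0; 0 0 -70 0 0 0; 0 0 -110 0 0 0; 0 0 -150 0 0 0; 0 0 -180 0 0 0; 0 0 -180 0 0 0")

```text
time: 4.73
position: [0.5831, -0.1921, 0.2207]
tool_rot: [0.707, 0.707, 0.002, 0.007]
ft_force: [1.5, 0.0, 0.1]
grip_width: 0.0567
grip_force: 15.0
```

```bash
python3 - <<'E'
from h import *
c=robot.camera('wrist'); save(c,'w2'); print(robot.get_obs()['position'])
c=robot.camera('scene')
for t in ['tray3','lemon_half_mid','spice_jar_mid']:
    for r in robot.tip_of(c,t)[:2]: print(t,np.round(r['xyz'],3),round(r['p'],2),px(c,r['xyz']))
E
```

```text
[ 0.58147173 -0.19138228  0.21747358]
tray3 [ 0.433 -0.165  0.002] 0.76 [394. 215.]
tray3 [0.44  0.149 0.002] 0.6 [327. 275.]
lemon_half_mid [ 0.584 -0.196  0.203] 0.53 [365. 139.]
spice_jar_mid [ 0.586 -0.055  0.052] 0.77 [334. 199.]
```

View pics/w2.png

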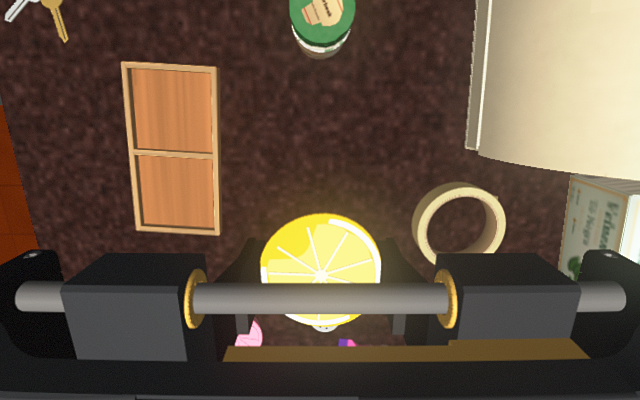

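Lemon held level, cut face up at (320,270). Moving over tray3 for a view of it.

Request:
move_arm(series="36 -17 -5 0 0 0; 73 -35 -10 0 0 0; 109 -53 -15 0 0 0; 145 -70 -20 0 0 0; 182 -88 -25 0 0 0; 218 -106 -30 0 0 0; 255 -123 -35 0 0 0; 291 -141 -40 0 0 0")

```text
time: 5.65
position: [0.4364, 0.1022, 0.252]
tool_rot: [0.708, 0.707, -0.001, -0.002]
ft_force: [0.5, 0.3, -0.5]
grip_width: 0.0566
grip_force: 15.0
```

Request:
move_arm(series="0 0 -20 0 0 0; 0 0 -40 0 0 0; 0 0 -40 0 0 0; 0 0 -40 0 0 0")

```text
time: 5.98
position: [0.4384, 0.101, 0.2929]
tool_rot: [0.707, 0.707, -0.0, -0.0]
ft_force: [-0.1, 0.7, 0.5]
grip_width: 0.0563
grip_force: 15.0
```

```bash
python3 - <<'E'
from h import *
c=robot.camera('wrist'); save(c,'w3'); o=robot.get_obs(); print(o['position'],R.from_quat(o['tool_rot']).as_matrix().round(3)[0])
for t in ['tray3','sardine_tin_mid','tomato_tin_mid','tuna_tin_mid']:
    for r in robot.tip_of(c,t)[:2]: print(t,np.round(r['xyz'],3),round(r['p'],2),px(c,r['xyz']))
for z in (0.2,0.25): print(ray(c,(320,270),z))
E
```

```text
[0.43787449 0.10064525 0.29223904] [ 0.001  1.    -0.003]
tray3 [0.444 0.152 0.   ] 0.93 [325. 122.]
tray3 [ 0.433 -0.169  0.001] 0.8 [317. 340.]
sardine_tin_mid [0.587 0.07  0.012] 0.87 [436. 189.]
tuna_tin_mid [ 0.443  0.15  -0.003] 0.26 [324. 123.]
[0.4382 0.055  0.2   ]
[0.4383 0.0817 0.25  ]
```

View pics/w3.png

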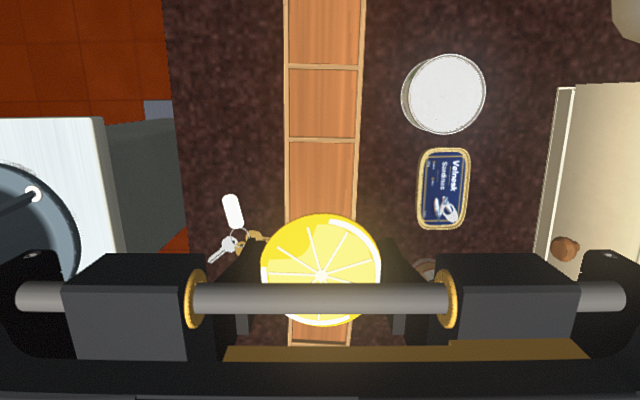

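The view shows tray3 dividers at about (286..362, 67) and (285..356, 140), the sardine tin at (443,188) and the tuna tin at (445,94).

```bash
python3 - <<'E'
from h import *
c=robot.camera('wrist')
for p in [(285,66),(363,68.5),(285,139),(357,141),(283,2),(367,2),(287,205),(354,210)]: print(p,ray(c,p,.014))
print('sard',[ray(c,p,.025) for p in [(417,190),(469,190),(446,148),(440,230)]], 'axis', ray(c,(457,150),.025)-ray(c,(453,228),.025))
print('tuna',ray(c,(446,94),.04))
E
```

```text
(285, 66) [0.3967 0.2158 0.014 ]
(363, 68.5) [0.4864 0.2129 0.014 ]
(285, 139) [0.3942 0.1324 0.014 ]
(357, 141) [0.4818 0.1298 0.014 ]
(283, 2) [0.3963 0.2824 0.014 ]
(367, 2) [0.4888 0.2822 0.014 ]
(287, 205) [0.3942 0.0483 0.014 ]
(354, 210) [0.4804 0.0415 0.014 ]
sard [array([0.5566, 0.071 , 0.025 ]), array([0.6215, 0.071 , 0.025 ]), array([0.5874, 0.1229, 0.025 ]), array([0.5905, 0.018 , 0.025 ])] axis [-0.0061  0.0999  0.    ]
tuna [0.5761 0.1846 0.04  ]
```

Request:
move_arm(series="35 1 0 0 0 0; 70 2 10 0 0 0; 70 2 50 0 0 0; 70 2 90 0 0 0; 70 2 130 0 0 0; 70 2 170 0 0 0; 70 2 200 0 0 0; 70 2 220 0 0 0")

```text
time: 6.95
position: [0.4389, 0.1702, 0.0702]
tool_rot: [0.707, 0.707, -0.002, -0.002]
ft_force: [-0.4, -1.2, -0.1]
grip_width: 0.0564
grip_force: 15.0
```

Request:
move_arm(series="0 0 10 0 0 0; 0 0 20 0 0 0; 0 0 28 0 0 0; 0 0 31 0 0 0; 0 0 31 0 0 0")

```text
time: 7.37
position: [0.4409, 0.1707, 0.0426]
tool_rot: [0.707, 0.707, 0.0, 0.0]
ft_force: [0.7, -0.9, -0.6]
grip_width: 0.0566
grip_force: 15.0
```

Request:
move_arm(series="0 0 2 0 0 0; 0 0 2 0 0 0; 0 0 2 0 0 0")

```text
time: 7.62
position: [0.441, 0.1708, 0.0413]
tool_rot: [0.707, 0.707, 0.001, 0.0]
ft_force: [-0.6, 0.1, -0.7]
grip_width: 0.0561
grip_force: 15.0
```

Request:
move_arm(series="0 0 0 0 0 0; 0 0 0 0 0 0; 0 0 0 0 0 0; 0 0 0 0 0 0; 0 0 -20 0 0 0; 0 0 -60 0 0 0; 0 0 -100 0 0 0; 0 0 -140 0 0 0", jaw=1)

```text
time: 8.28
position: [0.4397, 0.1706, 0.1817]
tool_rot: [0.707, 0.707, -0.001, -0.001]
ft_force: [1.7, 0.1, 0.1]
grip_width: 0.0864
grip_force: 0.0
```

Request:
move_arm(series="0 0 -40 0 0 0; -30 0 -70 0 0 0; -70 0 -80 0 0 0; -70 0 -80 0 0 0")

```text
time: 8.62
position: [0.4429, 0.096, 0.2639]
tool_rot: [0.709, 0.706, 0.002, 0.004]
ft_force: [0.7, 0.4, 0.2]
grip_width: 0.0866
grip_force: 0.0
```

```bash
python3 - <<'E'
from h import *
c=robot.camera('wrist'); save(c,'w4'); o=robot.get_obs(); print(o['position'],R.from_quat(o['tool_rot']).as_matrix().round(3)[0])
for t in ['lemon_half_mid','sardine_tin_mid','tuna_tin_mid']:
    for r in robot.tip_of(c,t)[:2]: print(t,np.round(r['xyz'],3),round(r['p'],2),px(c,r['xyz']))
E
```

```text
[0.44162011 0.09815276 0.26239218] [0.006 1.    0.005]
lemon_half_mid [0.443 0.176 0.023] 0.97 [318.  97.]
sardine_tin_mid [0.588 0.074 0.011] 0.97 [440. 185.]
tuna_tin_mid [0.58  0.186 0.019] 0.87 [445.  88.]
```

View pics/w4.png

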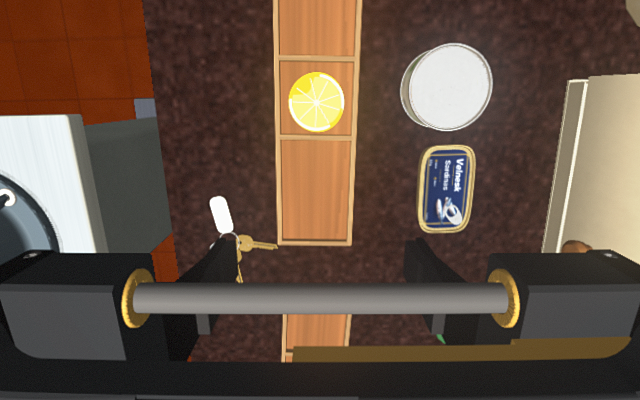

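Lemon sits centred in its compartment at (316,101). Sardine tin next.

Request:
move_arm(series="-9 38 0 0 0 0; -18 76 5 0 0 0; -27 114 10 0 0 0; -27 146 30 0 0 0; -27 146 70 0 0 0; -27 146 110 0 0 0; -27 146 150 0 0 0; -27 146 185 0 0 0")

```text
time: 9.48
position: [0.5845, 0.0756, 0.0715]
tool_rot: [0.706, 0.708, -0.001, -0.002]
ft_force: [0.2, 0.6, 0.3]
grip_width: 0.0867
grip_force: 0.0
```

Request:
move_arm(series="0 0 0 0 0 0; 0 0 0 0 0 0")

```text
time: 9.65
position: [0.584, 0.0752, 0.0725]
tool_rot: [0.707, 0.708, -0.003, -0.003]
ft_force: [0.8, -0.2, 0.6]
grip_width: 0.0867
grip_force: 0.0
```

```bash
python3 - <<'E'
from h import *
o=robot.get_obs(); print(o['position'],R.from_quat(o['tool_rot']).as_matrix().round(3)[0])
for n in ['wrist','scene','side']:
  c=robot.camera(n)
  for r in robot.tip_of(c,'sardine_tin_mid')[:2]: print(n,np.round(r['xyz'],3),round(r['p'],2),px(c,r['xyz']))
E
```

```text
[0.5839907  0.07517175 0.07253922] [-0.001  1.    -0.008]
wrist [0.591 0.07  0.014] 0.88 [332. 238.]
wrist [0.444 0.152 0.002] 0.31 [ 91. 104.]
scene [0.448 0.389 0.01 ] 0.96 [258. 334.]
scene [0.587 0.071 0.013] 0.73 [307. 230.]
side [0.45  0.391 0.013] 0.74 [251. 169.]
side [0.592 0.07  0.013] 0.65 [307. 205.]
```

Request:
move_arm(series="-4 5 5 0 0 0; -4 5 30 0 0 0; -4 5 40 0 0 0; -4 5 40 0 0 0")

```text
time: 10.28
position: [0.5899, 0.0694, 0.0337]
tool_rot: [0.707, 0.707, -0.002, -0.002]
ft_force: [-0.2, -0.6, -0.2]
grip_width: 0.0867
grip_force: 0.0
```

Request:
move_arm(series="0 0 0 0 0 0; 0 0 0 0 0 0; 0 0 0 0 0 0; 0 0 0 0 0 0; 0 0 0 0 0 0; 0 0 0 0 0 0; 0 0 0 0 0 0; 0 0 0 0 0 0", jaw=0, newtons=25)

```text
time: 10.95
position: [0.5916, 0.0697, 0.0361]
tool_rot: [0.707, 0.707, 0.0, 0.0]
ft_force: [-1.6, -0.3, 3.7]
grip_width: 0.0593
grip_force: 25.0
```

Request:
move_arm(series="0 0 -30 0 0 0; 0 0 -70 0 0 0; 0 -20 -100 0 0 0; -1 -58 -105 0 0 0; -2 -96 -105 0 0 0; -3 -130 -105 0 0 0; -4 -154 -105 0 0 0; -4 -154 -105 0 0 0")

```text
time: 11.62
position: [0.4291, 0.0666, 0.1399]
tool_rot: [0.707, 0.707, -0.004, -0.004]
ft_force: [-0.8, 1.2, -2.3]
grip_width: 0.0592
grip_force: 25.0
```

Request:
move_arm(series="0 0 0 0 0 0; 0 0 0 0 0 0")

```text
time: 11.78
position: [0.439, 0.0655, 0.1407]
tool_rot: [0.707, 0.707, 0.001, 0.001]
ft_force: [0.3, 0.9, -1.5]
grip_width: 0.0594
grip_force: 25.0
```

```bash
python3 - <<'E'
from h import *
c=robot.camera('wrist'); save(c,'w5'); o=robot.get_obs(); print(o['position'],R.from_quat(o['tool_rot']).as_matrix().round(3)[0],o['grip_width'])
for t in ['lemon_half_mid','sardine_tin_mid']:
    for r in robot.tip_of(c,t)[:2]: print(t,np.round(r['xyz'],3),round(r['p'],2),px(c,r['xyz']))
E
```

```text
[0.43949377 0.06549304 0.14071223] [0.001 1.    0.003] 0.0593908998747547
lemon_half_mid [0.445 0.172 0.021] 0.57 [328.  59.]
lemon_half_mid [0.579 0.186 0.016] 0.22 [513.  41.]
sardine_tin_mid [0.439 0.067 0.115] 0.83 [319. 251.]
```

View pics/w5.png

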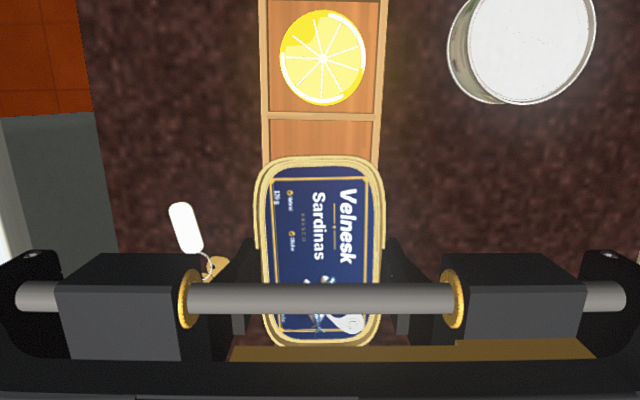

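Request:
move_arm(series="0 -3 20 0 0 0; 0 -3 50 0 0 0; 0 -3 75 0 0 0; 0 -3 90 0 0 0; 0 -3 95 0 0 0; 0 -3 98 0 0 0; 0 -3 98 0 0 0; 0 -3 98 0 0 0")

```text
time: 12.6
position: [0.4353, 0.0657, 0.043]
tool_rot: [0.707, 0.707, 0.0, 0.001]
ft_force: [-0.8, 0.5, -1.1]
grip_width: 0.0593
grip_force: 25.0
```

Request:
move_arm(series="0 0 2 0 0 0; 0 0 2 0 0 0; 0 0 2 0 0 0")

```text
time: 12.85
position: [0.4351, 0.0657, 0.0412]
tool_rot: [0.707, 0.707, 0.001, 0.001]
ft_force: [0.9, -0.3, 0.3]
grip_width: 0.0592
grip_force: 25.0
```

Request:
move_arm(series="0 0 0 0 0 0; 0 0 0 0 0 0; 0 0 0 0 0 0; 0 0 0 0 0 0; 0 0 -20 0 0 0; 0 0 -60 0 0 0; 0 0 -100 0 0 0; -20 0 -140 0 0 0", jaw=1)

```text
time: 13.52
position: [0.4333, 0.0487, 0.1792]
tool_rot: [0.706, 0.708, -0.0, -0.001]
ft_force: [1.2, -0.7, -0.3]
grip_width: 0.0863
grip_force: 0.0
```

Request:
move_arm(series="-20 0 -30 0 0 0; -50 0 -50 0 0 0; -90 0 -50 0 0 0; -90 0 -50 0 0 0; -90 0 -50 0 0 0")

```text
time: 13.93
position: [0.4345, -0.0447, 0.2282]
tool_rot: [0.709, 0.705, 0.0, 0.0]
ft_force: [-0.7, 0.6, 0.2]
grip_width: 0.0871
grip_force: 0.0
```

```bash
python3 - <<'E'
from h import *
c=robot.camera('wrist'); save(c,'w6'); o=robot.get_obs(); print(o['position'],R.from_quat(o['tool_rot']).as_matrix().round(3)[0])
for t in ['lemon_half_mid','sardine_tin_mid','tray3']:
    for r in robot.tip_of(c,t)[:2]: print(t,np.round(r['xyz'],3),round(r['p'],2),px(c,r['xyz']))
c=robot.camera('side')
for t in ['salt_shaker_mid','spice_jar_mid']:
    for r in robot.tip_of(c,t)[:2]: print(t,np.round(r['xyz'],3),round(r['p'],2),px(c,r['xyz']))
E
```

```text
[ 0.43376849 -0.04324744  0.22765076] [ 0.003  1.    -0.001]
sardine_tin_mid [0.433 0.067 0.02 ] 0.77 [318.  63.]
tray3 [ 0.432 -0.166  0.001] 0.91 [319. 273.]
salt_shaker_mid [ 0.591 -0.314  0.044] 0.83 [341. 270.]
spice_jar_mid [ 0.582 -0.055  0.051] 0.65 [313. 213.]
```

View pics/w6.png

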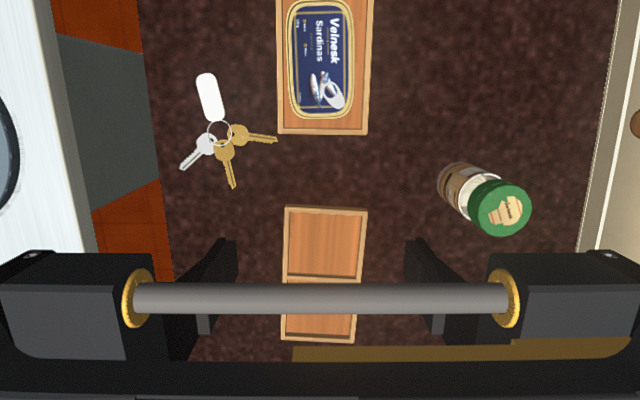

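Sardine tin is flat inside its compartment at (320,60). Spice jar next.

Request:
move_arm(series="-3 40 0 0 0 0; -6 80 0 0 0 0; -9 120 0 0 0 0; -11 150 0 0 0 0; -11 150 20 0 0 0; -11 150 40 0 0 0; -11 150 40 0 0 0; -11 150 40 0 0 0")

```text
time: 14.95
position: [0.5833, -0.0529, 0.1864]
tool_rot: [0.707, 0.707, -0.001, -0.002]
ft_force: [0.4, -0.3, 0.9]
grip_width: 0.087
grip_force: 0.0
```

```bash
python3 - <<'E'
from h import *
o=robot.get_obs(); print(o['position'],R.from_quat(o['tool_rot']).as_matrix().round(3)[0])
for n in ['wrist','scene','side']:
  c=robot.camera(n)
  for r in robot.tip_of(c,'spice_jar_mid')[:2]: print(n,np.round(r['xyz'],3),round(r['p'],2),px(c,r['xyz']))
E
```

```text
[ 0.58334557 -0.05285395  0.18640434] [-0.001  1.    -0.004]
wrist [ 0.583 -0.049  0.054] 0.64 [320. 193.]
wrist [ 0.735 -0.249  0.003] 0.42 [452. 349.]
scene [ 0.584 -0.058  0.051] 0.75 [335. 199.]
scene [ 0.735 -0.247 -0.002] 0.27 [336. 166.]
side [ 0.585 -0.054  0.053] 0.94 [314. 213.]
```

Request:
move_arm(series="-1 1 30 0 0 0; -1 1 65 0 0 0; -1 1 100 0 0 0; -1 1 108 0 0 0; -1 1 108 0 0 0; -1 1 108 0 0 0")

```text
time: 15.75
position: [0.5861, -0.0552, 0.0807]
tool_rot: [0.707, 0.707, 0.0, 0.0]
ft_force: [0.6, -0.3, -0.2]
grip_width: 0.0869
grip_force: 0.0
```

Request:
move_arm(series="0 0 0 0 0 0; 0 0 0 0 0 0; 0 0 0 0 0 0; 0 0 0 0 0 0; 0 0 0 0 0 0; 0 0 0 0 0 0; 0 0 0 0 0 0; 0 0 0 0 0 0", jaw=0, newtons=20)

```text
time: 16.42
position: [0.5856, -0.055, 0.0799]
tool_rot: [0.707, 0.707, 0.0, 0.0]
ft_force: [-0.9, 0.1, 1.4]
grip_width: 0.0452
grip_force: 20.0
```

Request:
move_arm(series="0 0 -20 0 0 0; 0 0 -50 0 0 0; -26 -26 -60 0 0 0; -52 -52 -60 0 0 0; -78 -78 -60 0 0 0; -104 -104 -60 0 0 0; -130 -130 -60 0 0 0; -156 -154 -60 0 0 0")

```text
time: 17.08
position: [0.4296, -0.2115, 0.1397]
tool_rot: [0.707, 0.707, -0.0, -0.0]
ft_force: [0.5, -0.8, -0.9]
grip_width: 0.0453
grip_force: 20.0
```

Request:
move_arm(series="0 0 0 0 0 0; 0 0 0 0 0 0; 0 0 20 0 0 0; 0 0 35 0 0 0; 0 0 45 0 0 0; 0 0 52 0 0 0; 0 0 52 0 0 0; 0 0 52 0 0 0")

```text
time: 17.75
position: [0.4319, -0.2102, 0.0876]
tool_rot: [0.707, 0.707, 0.0, -0.0]
ft_force: [0.2, 0.2, -0.5]
grip_width: 0.0451
grip_force: 20.0
```

```bash
python3 - <<'E'
from h import *
o=robot.get_obs(); print(o['position'],R.from_quat(o['tool_rot']).as_matrix().round(3)[0],o['ft_force'])
c=robot.camera('side'); save(c,'s2')
cv2.imwrite('pics/s2c.png',cv2.resize(c['img'][150:320,170:410,::-1],None,fx=3,fy=3))
for n in ['wrist','scene','side']:
  c=robot.camera(n)
  for t in ['spice_jar_mid','tray2']:
    for r in robot.tip_of(c,t)[:2]: print(n,t,np.round(r['xyz'],3),round(r['p'],2),px(c,r['xyz']))
E
```

```text
[ 0.43190608 -0.21022348  0.0875815 ] [-0.001  1.    -0.   ] [ 0.16008438  0.24847105 -0.4591351 ]
wrist tray2 [ 0.433 -0.168 -0.002] 0.75 [322. 155.]
scene spice_jar_mid [ 0.434 -0.212  0.062] 0.8 [404. 193.]
scene tray2 [ 0.436 -0.165  0.001] 0.75 [393. 215.]
scene tray2 [0.441 0.15  0.002] 0.58 [327. 275.]
side spice_jar_mid [ 0.43  -0.211  0.06 ] 0.67 [264. 246.]
side tray2 [ 0.436 -0.166 -0.003] 0.58 [265. 257.]
```

View pics/s2c.png

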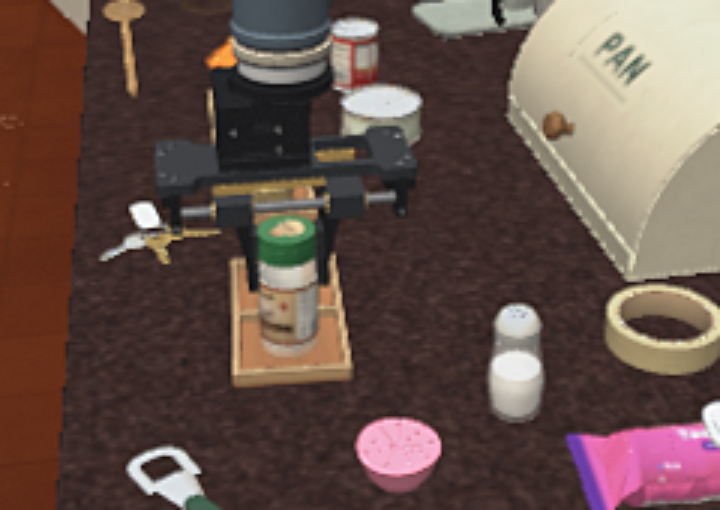

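Jar hangs upright inside the near compartment at (288,300 in the crop). Lower, release, then the shaker.

Request:
move_arm(series="0 0 2 0 0 0; 0 0 3 0 0 0; 0 0 3 0 0 0; 0 0 3 0 0 0")

```text
time: 18.58
position: [0.4314, -0.211, 0.0849]
tool_rot: [0.707, 0.707, -0.0, 0.0]
ft_force: [0.4, -0.5, 2.0]
grip_width: 0.0452
grip_force: 20.0
```

Request:
move_arm(series="0 0 0 0 0 0; 0 0 0 0 0 0; 0 0 0 0 0 0; 0 0 0 0 0 0; 0 0 0 0 0 0; 0 0 -30 0 0 0; 0 0 -65 0 0 0; 0 0 -100 0 0 0", jaw=1)

```text
time: 19.25
position: [0.4306, -0.2104, 0.1851]
tool_rot: [0.707, 0.707, -0.0, -0.002]
ft_force: [0.7, -0.3, -0.3]
grip_width: 0.085
grip_force: 0.0
```

Request:
move_arm(series="0 0 -20 0 0 0; -21 31 -20 0 0 0; -42 62 -20 0 0 0; -63 93 -20 0 0 0; -84 124 -20 0 0 0; -105 156 -20 0 0 0; -105 156 -20 0 0 0; -105 156 -20 0 0 0")

```text
time: 19.92
position: [0.5882, -0.3169, 0.2038]
tool_rot: [0.707, 0.707, -0.0, -0.0]
ft_force: [-0.8, -0.2, -0.3]
grip_width: 0.0873
grip_force: 0.0
```

```bash
python3 - <<'E'
from h import *
o=robot.get_obs(); print(o['position'],R.from_quat(o['tool_rot']).as_matrix().round(3)[0])
for n in ['wrist','scene','side']:
  c=robot.camera(n)
  for t in ['spice_jar_mid','salt_shaker_mid']:
    for r in robot.tip_of(c,t)[:2]: print(n,t,np.round(r['xyz'],3),round(r['p'],2),px(c,r['xyz']))
E
```

```text
[ 0.58819988 -0.31686168  0.20378284] [ 0.001  1.    -0.   ]
wrist spice_jar_mid [ 0.429 -0.208  0.058] 0.95 [119.  61.]
wrist salt_shaker_mid [ 0.59  -0.318  0.043] 0.71 [322. 190.]
scene spice_jar_mid [ 0.428 -0.21   0.058] 0.58 [405. 195.]
scene salt_shaker_mid [ 0.589 -0.313  0.047] 0.71 [381. 163.]
scene salt_shaker_mid [ 0.737 -0.247 -0.002] 0.6 [336. 166.]
side spice_jar_mid [ 0.43  -0.215  0.057] 0.74 [264. 248.]
side spice_jar_mid [0.441 0.15  0.001] 0.69 [255. 201.]
side salt_shaker_mid [ 0.592 -0.314  0.044] 0.81 [342. 269.]
```

Request:
move_arm(series="1 2 35 0 0 0; 1 2 70 0 0 0; 1 2 105 0 0 0; 1 2 130 0 0 0; 1 2 144 0 0 0; 1 2 144 0 0 0; 1 2 144 0 0 0")

```text
time: 20.95
position: [0.5895, -0.3151, 0.0609]
tool_rot: [0.707, 0.707, -0.0, -0.0]
ft_force: [0.2, -0.4, 0.4]
grip_width: 0.0872
grip_force: 0.0
```

Request:
move_arm(series="0 0 0 0 0 0; 0 0 0 0 0 0; 0 0 0 0 0 0; 0 0 0 0 0 0; 0 0 0 0 0 0; 0 0 0 0 0 0; 0 0 0 0 0 0; 0 0 0 0 0 0", jaw=0, newtons=15)

```text
time: 21.62
position: [0.5893, -0.315, 0.0609]
tool_rot: [0.707, 0.707, 0.0, 0.0]
ft_force: [-0.4, -0.2, -0.5]
grip_width: 0.0418
grip_force: 0.0
```

Request:
move_arm(series="0 0 -30 0 0 0; 0 0 -70 0 0 0; 0 0 -110 0 0 0; 30 -20 -120 0 0 0; 62 -40 -130 0 0 0; 96 -60 -140 0 0 0; 130 -80 -140 0 0 0; 166 -95 -140 0 0 0")

```text
time: 22.28
position: [0.4927, -0.1478, 0.2013]
tool_rot: [0.708, 0.707, -0.0, 0.0]
ft_force: [0.4, -0.2, -1.5]
grip_width: 0.0323
grip_force: 15.0
```

```bash
python3 - <<'E'
from h import *
o=robot.get_obs(); print(o['position'],o['grip_width'],o['grip_force'])
c=robot.camera('side')
cv2.imwrite('pics/s3c.png',cv2.resize(c['img'][100:300,200:440,::-1],None,fx=3,fy=3))
for n in ['side','scene','wrist']:
  c=robot.camera(n)
  for t in ['salt_shaker_mid']:
    for r in robot.tip_of(c,t)[:2]: print(n,t,np.round(r['xyz'],3),round(r['p'],2),px(c,r['xyz']))
E
```

```text
[ 0.49266626 -0.14776133  0.20134999] 0.032325893750808354 14.983568010379713
side salt_shaker_mid [ 0.489 -0.136  0.148] 0.85 [284. 197.]
scene salt_shaker_mid [ 0.492 -0.146  0.154] 0.82 [379. 172.]
wrist salt_shaker_mid [ 0.495 -0.15   0.144] 0.66 [320. 232.]
```

View pics/s3c.png

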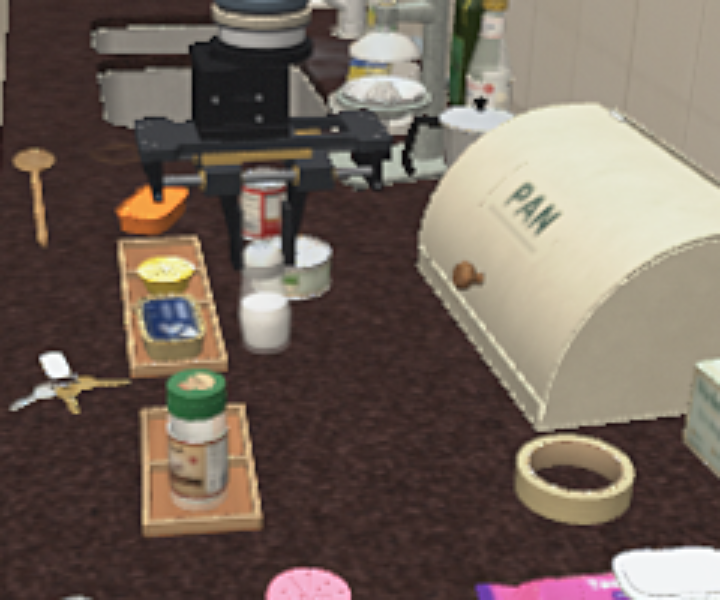

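The shaker was caught at its top but hangs upright; the fingers had not finished closing before the lift. I carry it gently and set it down by force.

Request:
move_arm(series="15 -2 0 0 0 0; 40 -5 0 0 0 0; 68 -8 0 0 0 0; 98 -12 0 0 0 0; 128 -16 0 0 0 0; 158 -20 0 0 0 0; 188 -24 0 0 0 0; 218 -28 0 0 0 0")

```text
time: 23.3
position: [0.4663, 0.0705, 0.2006]
tool_rot: [0.708, 0.706, 0.0, -0.0]
ft_force: [0.3, 0.2, -1.5]
grip_width: 0.0324
grip_force: 15.0
```

Request:
move_arm(series="30 -4 0 0 0 0; 60 -8 0 0 0 0; 90 -12 0 0 0 0; 118 -15 0 0 0 0; 144 -18 0 0 0 0; 166 -20 0 0 0 0; 181 -21 0 0 0 0; 187 -22 0 0 0 0")

```text
time: 23.97
position: [0.4445, 0.2583, 0.2006]
tool_rot: [0.707, 0.707, 0.0, -0.0]
ft_force: [0.3, -0.1, -0.9]
grip_width: 0.0323
grip_force: 15.0
```

Request:
move_arm(series="0 0 0 0 0 0; 0 0 0 0 0 0; 0 0 10 0 0 0; 0 0 25 0 0 0; 0 0 45 0 0 0; 0 0 60 0 0 0; 0 0 70 0 0 0; 0 0 70 0 0 0")

```text
time: 24.63
position: [0.4433, 0.2546, 0.1285]
tool_rot: [0.708, 0.706, -0.002, -0.001]
ft_force: [0.0, -0.3, -1.2]
grip_width: 0.0326
grip_force: 15.0
```

```bash
python3 - <<'E'
from h import *
o=robot.get_obs(); print(o['position'],o['grip_width'],o['grip_force'],o['ft_force'])
c=robot.camera('scene')
cv2.imwrite('pics/s4c.png',cv2.resize(c['img'][150:330,180:420,::-1],None,fx=3,fy=3))
for n in ['side','scene','wrist']:
  c=robot.camera(n)
  for t in ['salt_shaker_mid']:
    for r in robot.tip_of(c,t)[:2]: print(n,t,np.round(r['xyz'],3),round(r['p'],2),px(c,r['xyz']))
E
```

```text
[0.44329132 0.25457707 0.12845297] 0.03259167463184175 14.985845536048146 [ 0.01235815 -0.3217222  -1.17104191]
side salt_shaker_mid [0.446 0.256 0.076] 0.64 [253. 167.]
scene salt_shaker_mid [0.448 0.257 0.081] 0.74 [295. 280.]
scene salt_shaker_mid [0.436 0.07  0.018] 0.44 [346. 255.]
wrist salt_shaker_mid [0.445 0.255 0.077] 0.77 [320. 235.]
```

View pics/s4c.png

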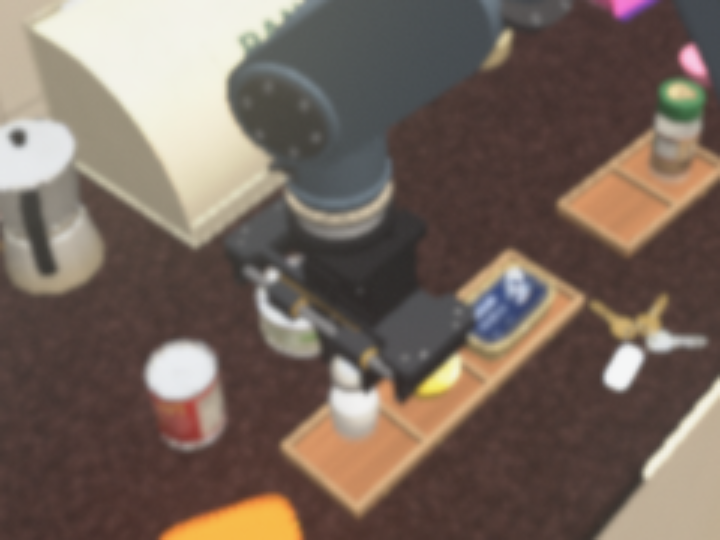

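Shaker is upright over the free compartment ((355,400) in the crop).

Request:
move_arm(series="1 -1 10 0 0 0; 1 -1 17 0 0 0; 1 -1 21 0 0 0; 1 -1 21 0 0 0; 1 -1 21 0 0 0")

```text
time: 25.4
position: [0.4432, 0.257, 0.1092]
tool_rot: [0.707, 0.707, -0.001, -0.0]
ft_force: [0.2, -0.8, -1.6]
grip_width: 0.0323
grip_force: 15.0
```

Request:
move_arm(series="0 0 1 0 0 0; 0 0 2 0 0 0; 0 0 2 0 0 0; 0 0 2 0 0 0")

```text
time: 25.73
position: [0.4436, 0.2571, 0.1079]
tool_rot: [0.707, 0.707, 0.0, 0.0]
ft_force: [-0.1, 0.0, -0.5]
grip_width: 0.0327
grip_force: 15.0
```

Request:
move_arm(series="0 0 1 0 0 0; 0 0 2 0 0 0; 0 0 2 0 0 0; 0 0 2 0 0 0")

```text
time: 26.07
position: [0.4436, 0.2571, 0.1058]
tool_rot: [0.707, 0.707, -0.0, -0.0]
ft_force: [-0.7, 0.3, -1.8]
grip_width: 0.0323
grip_force: 15.0
```

Request:
move_arm(series="0 0 1 0 0 0; 0 0 2 0 0 0; 0 0 2 0 0 0; 0 0 2 0 0 0")

```text
time: 26.4
position: [0.4435, 0.2571, 0.1037]
tool_rot: [0.707, 0.707, -0.0, -0.0]
ft_force: [-0.3, -0.5, -0.8]
grip_width: 0.0325
grip_force: 15.0
```

Request:
move_arm(series="0 0 1 0 0 0; 0 0 2 0 0 0; 0 0 2 0 0 0; 0 0 2 0 0 0")

```text
time: 26.73
position: [0.4435, 0.2571, 0.1017]
tool_rot: [0.707, 0.707, -0.0, -0.0]
ft_force: [0.2, -0.4, -1.3]
grip_width: 0.0325
grip_force: 15.0
```

```bash
python3 - <<'E'
from h import *
o=robot.get_obs(); print(o['position'],o['ft_force'])
for n in ['side','scene','wrist']:
  c=robot.camera(n)
  for r in robot.tip_of(c,'salt_shaker_mid')[:1]: print(n,np.round(r['xyz'],3),round(r['p'],2),px(c,r['xyz']))
E
```

```text
[0.44353809 0.25706218 0.10173321] [ 0.22447825 -0.36315872 -1.33982824]
side [0.445 0.26  0.051] 0.62 [253. 173.]
scene [0.444 0.258 0.058] 0.55 [297. 287.]
wrist [0.444 0.257 0.049] 0.65 [321. 234.]
```

Request:
move_arm(series="0 0 1 0 0 0; 0 0 2 0 0 0; 0 0 2 0 0 0; 0 0 2 0 0 0")

```text
time: 27.37
position: [0.4438, 0.2571, 0.1]
tool_rot: [0.707, 0.707, 0.0, 0.0]
ft_force: [0.3, -0.1, 1.4]
grip_width: 0.0324
grip_force: 15.0
```

Request:
move_arm(series="0 0 1 0 0 0; 0 0 1 0 0 0; 0 0 1 0 0 0")

```text
time: 27.62
position: [0.4441, 0.2572, 0.0998]
tool_rot: [0.707, 0.707, 0.001, 0.0]
ft_force: [-2.1, 0.2, 8.0]
grip_width: 0.0327
grip_force: 15.0
```

Contact. Ease off, release, and go to the tomato tin.

Request:
move_arm(series="0 0 -1 0 0 0; 0 0 -1 0 0 0; 0 0 -1 0 0 0")

```text
time: 27.87
position: [0.4438, 0.2571, 0.0999]
tool_rot: [0.707, 0.707, 0.0, 0.0]
ft_force: [0.1, 0.3, 3.7]
grip_width: 0.0327
grip_force: 15.0
```

Request:
move_arm(series="0 0 0 0 0 0; 0 0 0 0 0 0; 0 0 0 0 0 0; 0 0 0 0 0 0; 0 0 0 0 0 0; 0 0 -20 0 0 0; 0 0 -55 0 0 0; 0 0 -90 0 0 0", jaw=1)

```text
time: 28.53
position: [0.4424, 0.2566, 0.1896]
tool_rot: [0.707, 0.707, -0.002, -0.001]
ft_force: [1.3, 0.5, 0.5]
grip_width: 0.0777
grip_force: 0.0
```

Request:
move_arm(series="18 32 0 0 0 0; 36 64 0 0 0 0; 54 96 0 0 0 0; 73 128 0 0 0 0; 73 128 0 0 0 0; 73 128 0 0 0 0")

```text
time: 29.03
position: [0.5727, 0.3305, 0.189]
tool_rot: [0.707, 0.707, 0.0, 0.0]
ft_force: [0.0, 0.3, -0.4]
grip_width: 0.087
grip_force: 0.0
```

```bash
python3 - <<'E'
from h import *
o=robot.get_obs(); print(o['position'],R.from_quat(o['tool_rot']).as_matrix().round(3)[0])
for n in ['wrist','scene','side']:
  c=robot.camera(n)
  for t in ['tomato_tin_mid','salt_shaker_mid']:
    for r in robot.tip_of(c,t)[:2]: print(n,t,np.round(r['xyz'],3),round(r['p'],2),px(c,r['xyz']))
E
```

```text
[0.5727483  0.33053938 0.18902721] [0. 1. 0.]
wrist tomato_tin_mid [0.443 0.255 0.047] 0.49 [181. 273.]
wrist salt_shaker_mid [0.443 0.259 0.046] 0.55 [181. 268.]
scene tomato_tin_mid [0.573 0.327 0.037] 0.96 [242. 281.]
scene tomato_tin_mid [ 0.436 -0.165  0.004] 0.2 [393. 214.]
scene salt_shaker_mid [0.445 0.258 0.054] 0.6 [296. 288.]
side tomato_tin_mid [0.569 0.328 0.038] 0.68 [286. 167.]
side salt_shaker_mid [0.446 0.258 0.049] 0.72 [253. 174.]
```

Request:
move_arm(series="-1 -1 35 0 0 0; -1 -1 70 0 0 0; -1 -1 105 0 0 0; -1 -1 130 0 0 0; -1 -1 139 0 0 0; -1 -1 139 0 0 0; -1 -1 139 0 0 0")

```text
time: 30.07
position: [0.5711, 0.3292, 0.0514]
tool_rot: [0.707, 0.707, 0.0, 0.0]
ft_force: [0.1, 0.7, 0.2]
grip_width: 0.0873
grip_force: 0.0
```

Request:
move_arm(series="0 0 0 0 0 0; 0 0 0 0 0 0; 0 0 0 0 0 0; 0 0 0 0 0 0; 0 0 0 0 0 0; 0 0 0 0 0 0; 0 0 0 0 0 0; 0 0 0 0 0 0", jaw=0, newtons=25)

```text
time: 30.73
position: [0.5711, 0.3292, 0.0515]
tool_rot: [0.707, 0.707, 0.001, 0.0]
ft_force: [-0.7, 0.1, 4.9]
grip_width: 0.0569
grip_force: 25.0
```

Request:
move_arm(series="0 0 0 0 0 0; 0 0 0 0 0 0; 0 0 0 0 0 0")

```text
time: 30.98
position: [0.5711, 0.3292, 0.0515]
tool_rot: [0.707, 0.707, 0.001, 0.0]
ft_force: [-0.4, -0.4, 5.9]
grip_width: 0.0567
grip_force: 25.0
```

Request:
move_arm(series="0 0 -30 0 0 0; 0 0 -65 0 0 0; 0 0 -100 0 0 0; -15 -5 -130 0 0 0; -50 -15 -140 0 0 0; -86 -25 -140 0 0 0; -122 -36 -140 0 0 0; -158 -46 -140 0 0 0")

```text
time: 31.65
position: [0.5229, 0.1698, 0.1904]
tool_rot: [0.707, 0.707, -0.001, -0.0]
ft_force: [0.6, -0.8, -2.2]
grip_width: 0.0567
grip_force: 25.0
```

Request:
move_arm(series="-36 -10 0 0 0 0; -73 -21 0 0 0 0; -110 -32 0 0 0 0; -147 -43 0 0 0 0; -184 -54 0 0 0 0; -220 -65 0 0 0 0; -250 -75 0 0 0 0; -275 -82 0 0 0 0")

```text
time: 32.32
position: [0.4408, -0.1056, 0.1902]
tool_rot: [0.708, 0.706, -0.0, -0.001]
ft_force: [0.3, -0.0, -1.3]
grip_width: 0.057
grip_force: 25.0
```

Request:
move_arm(series="-15 -4 0 0 0 0; -23 -6 0 0 0 0; -23 -6 25 0 0 0; -23 -6 55 0 0 0; -23 -6 85 0 0 0; -23 -6 105 0 0 0; -23 -6 105 0 0 0; -23 -6 105 0 0 0")

```text
time: 32.98
position: [0.4357, -0.126, 0.0849]
tool_rot: [0.707, 0.707, -0.0, -0.002]
ft_force: [0.1, -0.9, -1.5]
grip_width: 0.0567
grip_force: 25.0
```

```bash
python3 - <<'E'
from h import *
o=robot.get_obs(); print(o['position'],o['ft_force'],o['grip_width'])
for n in ['side','scene','wrist']:
  c=robot.camera(n)
  for t in ['tomato_tin_mid','spice_jar_mid']:
    for r in robot.tip_of(c,t)[:1]: print(n,t,np.round(r['xyz'],3),round(r['p'],2),px(c,r['xyz']))
E
```

```text
[ 0.4357256  -0.12598238  0.08491968] [ 0.14599098 -0.93621152 -1.45575869] 0.05670948111761185
side tomato_tin_mid [ 0.436 -0.125  0.073] 0.68 [263. 223.]
side spice_jar_mid [ 0.429 -0.21   0.057] 0.86 [264. 246.]
scene tomato_tin_mid [ 0.436 -0.124  0.071] 0.67 [388. 205.]
scene spice_jar_mid [ 0.431 -0.21   0.057] 0.44 [404. 195.]
```

Request:
move_arm(series="0 1 10 0 0 0; 0 1 20 0 0 0; 0 1 25 0 0 0; 0 1 27 0 0 0; 0 1 27 0 0 0; 0 1 27 0 0 0")

```text
time: 33.93
position: [0.4373, -0.1269, 0.0586]
tool_rot: [0.707, 0.707, -0.0, -0.0]
ft_force: [-0.3, -0.3, -2.2]
grip_width: 0.0567
grip_force: 25.0
```

Request:
move_arm(series="0 0 1 0 0 0; 0 0 1 0 0 0; 0 0 1 0 0 0")

```text
time: 34.18
position: [0.4376, -0.127, 0.058]
tool_rot: [0.707, 0.707, 0.0, 0.0]
ft_force: [0.4, -0.4, -2.6]
grip_width: 0.0567
grip_force: 25.0
```

Request:
move_arm(series="0 0 1 0 0 0; 0 0 1 0 0 0; 0 0 1 0 0 0")

```text
time: 34.43
position: [0.4374, -0.1269, 0.0569]
tool_rot: [0.707, 0.707, 0.0, 0.0]
ft_force: [0.3, -0.8, -2.1]
grip_width: 0.0566
grip_force: 25.0
```

Request:
move_arm(series="0 0 0 0 0 0; 0 0 0 0 0 0; 0 0 0 0 0 0; 0 0 0 0 0 0; 0 0 0 0 0 0; 0 0 -30 0 0 0; 0 0 -65 0 0 0; 0 0 -100 0 0 0", jaw=1)

```text
time: 35.1
position: [0.4365, -0.1265, 0.1571]
tool_rot: [0.707, 0.707, -0.0, -0.002]
ft_force: [0.9, -1.0, -0.2]
grip_width: 0.0865
grip_force: 0.0
```

Request:
move_arm(series="0 0 -40 0 0 0; 0 0 -80 0 0 0; 0 0 -120 0 0 0; 0 0 -160 0 0 0; 0 0 -160 0 0 0")

```text
time: 35.52
position: [0.4412, -0.1289, 0.3245]
tool_rot: [0.707, 0.707, 0.002, 0.008]
ft_force: [1.3, -0.9, 0.5]
grip_width: 0.0874
grip_force: 0.0
```

```bash
python3 - <<'E'
from h import *
print(robot.get_obs()['position'])
I=[]
for n in ['side','scene','wrist']:
  c=robot.camera(n)
  if n=='side': I.append(cv2.resize(c['img'][150:320,180:420],None,fx=2,fy=2))
  if n=='scene': I.append(cv2.resize(c['img'][150:320,200:440],None,fx=2,fy=2))
  for t in ['tomato_tin_mid','spice_jar_mid','salt_shaker_mid','sardine_tin_mid','lemon_half_mid','tuna_tin_mid','tape_roll']:
    for r in robot.tip_of(c,t)[:1]: print(n,t,np.round(r['xyz'],3),round(r['p'],2))
cv2.imwrite('pics/end.png',cv2.resize(np.vstack(I),(424,600))[:,:,::-1]) if 0 else cv2.imwrite('pics/end.png',cv2.resize(np.vstack(I),None,fx=.88,fy=.88)[:,:,::-1])
E
```

```text
[ 0.44115174 -0.12887396  0.32449553]
side tomato_tin_mid [ 0.438 -0.125  0.047] 0.71
side spice_jar_mid [ 0.429 -0.213  0.06 ] 0.87
side salt_shaker_mid [0.448 0.257 0.049] 0.71
side sardine_tin_mid [0.438 0.066 0.018] 0.86
side lemon_half_mid [ 0.489 -0.375  0.013] 0.95
side tuna_tin_mid [0.58  0.183 0.019] 0.7
side tape_roll [ 0.736 -0.244 -0.002] 0.77
scene tomato_tin_mid [ 0.434 -0.127  0.043] 0.93
scene spice_jar_mid [ 0.432 -0.21   0.055] 0.72
scene salt_shaker_mid [0.446 0.259 0.053] 0.93
scene sardine_tin_mid [0.433 0.069 0.018] 0.97
scene lemon_half_mid [0.442 0.171 0.025] 0.92
scene tuna_tin_mid [0.581 0.186 0.021] 0.85
scene tape_roll [ 0.737 -0.245 -0.001] 0.93
wrist tomato_tin_mid [ 0.436 -0.126  0.04 ] 0.89
wrist spice_jar_mid [ 0.426 -0.209  0.06 ] 0.77
wrist lemon_half_mid [ 0.488 -0.378  0.02 ] 0.68
wrist tape_roll [ 0.737 -0.249  0.001] 0.66
```

View pics/end.png

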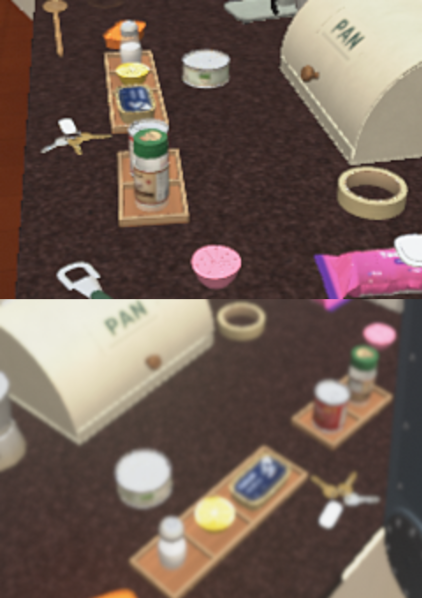

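All five things stand in their compartments: shaker, lemon and sardine tin in tray3, tomato tin and jar in tray2. The tuna tin and tape roll have not moved. Handing in.

```bash
python3 -c "
from rig import robot
print(robot.hand_in())"
```

```text
the job is handed in; nothing more can be done
None
```

Both kits are made up and the job is handed in at about 36 s: the final camera check showed all five things in their compartments and the round flat tin and tape roll where they were; no verdict came back.

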